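# Slide the orifice plate off the test bed and put it away

## Robot

A 7-joint arm with a two-finger parallel gripper is mounted at the origin on the work surface. World frame = base frame: x ahead of the robot, y to its left, z up, the work surface at z = 0. Lengths are in m, angles in rad, forces in N, time in s.
With the tool pointing down it reaches from about 0.4 to 0.85 m from the base axis. Payload 10.4 kg.
Tool frame: the origin (TCP) lies on the centre line of the jaws, within the pads' length; the fingertips stand r.tip_extent ahead of it and the grasp point (between the pads) lies 8 mm behind it (r.tip_extent is the distance from the TCP to the fingertips, in m); z points along the fingers, y is the direction in which the jaws open and shut (so a half turn about z gives the same grasp; the last joint's range is limited). The gripper opens to 87 mm and grips with 3 to 60 N. Pads are 19 mm wide; open, the fingers measure 117 mm over their backs; the gripper's body (75 mm by 190 mm) begins 51 mm behind the grasp point.
Start: joints at [-1.261, 0.332, -0.065, 1.46, 0.022, 1.35, -0.088], TCP at [0.204, 0.591, 0.234] pointing down, gripper open.
Joint ranges: [-2.6, 2.6], [-0.5, 2.12], [-1.47, 1.34], [0.16, 2.42], [-1.27, 4.41], [0.06, 2.06], [-2.6, 2.6]. Speed limits (rad/s): [2.22, 2.22, 2.79, 2.79, 3.14, 3.14, 3.14].

## Interface

Orientations are given as a unit quaternion [x, y, z, w].
In Python, from bench import r gives the robot as it stands.
- The arm moves only by the shell command python3 -m jog 'ROWS' [FORCE]. ROWS is JSON, a list of rows, each a list of 7 numbers: the shift along the tool's x, y, z in cm, then the turn, a rotation vector about the tool's x, y, z in rad, then the opening, from -1 (shut) to 1 (fully open). In form: [[tx, ty, tz, wx, wy, wz, jaw], ...]. A call has 1 to 20 rows; each row shifts and turns the commanded pose from where the row before left it, along the tool's axes as they then stand; what a row does not reach is not made up. A row lasts 1/8 s, in which the tool goes at most 62.5 mm and 10.7 degrees, less where a joint would pass 70% of its speed; a pose out of reach is approached as far as the arm can. A call with a gripper value outside its range is refused whole. The fingers move at their own pace and stop on an object; FORCE is the grip in N (left out, the last holds). Time passes only in rows, so rows that do not move let the fingers close. It gives the time, the measured TCP pose, the force and the opening at its end, in the units of the state.
- r.read_state(): the state, without advancing time (a new reading comes with each control period).
- r.camera(name): name is "scene" or "top"; returns a dict with "frame" (480x640x3 uint8, red, green, blue), "fx", "fy", "cx", "cy" (pixels), "camera_from_world" (4x4, takes a point from world to camera coordinates). Camera axes: x right, y down, z forward; pixel columns grow to the right and rows downward; lengths in m; the calibration is good to about 2 mm. A picture is of the moment at which its call begins. There is no depth.
- r.close_job(): hands the job in, once; it reports no verdict.
Trained networks look in a picture, given as the dict that the camera call returned (one of the last four; its "shot" number tells which), for a name from the list of things; names that differ only in an ending like _2 or _b are one class to them, and where a whole thing is asked for, a point or a joint stands for the part that bears it (a point fixed in the world has none). Each returns a list of dicts, best first, with "score" (0 to 1); they miss things now and then, are a little off and sometimes report something else, mostly with a low value. They report only what shows in the picture. A call takes as long as a camera call.
- r.search_frame(picture, thing): "rect" ([left, top, right, bottom] in pixels, round what is visible of it).
The state is a dict: "time": time; "joint_positions": joint angles; "joint_vel": joint speeds; "joint_torque": joint torques, N m; "ee_pos": TCP position; "eef_rot": TCP orientation; "ft_force": force on the tool from outside, world axes, zero at the start; "torque": the same for the moment, N m; "width": finger opening in m.
Only numpy, scipy, OpenCV 4.12 (cv2) and the standard library are available. Lean on these libraries where they do the work, as an engineer would, in place of code of your own. Each camera call takes 0.05 s, during which the arm holds its last target.

## Task

The long steel plate with the hole is too thin to pick up where it lies flat on the raised test bed. Slide it lengthwise over the bed's open edge until about a third of it sticks out, pick it up by the overhanging end, lift it clear of the bed and lay it flat in the black tray. Leave the shorter blank plate where it lies.

Things in the scene. Friction and masses are not known exactly. Their poses are not given: they have to be found in the camera images.
- orifice_centre (a point): Centre (half-way up) of the plate to move: flat bare steel, 50 mm wide (x), 120 mm long (y, roughly square to the bed's open edge), 3 mm thick, one 28 mm hole through its middle; about 0.1 kg. It starts wholly on the bed. Closed fingers pressed lightly on its solid part behind the hole drag it along.
- bed_edge (a point): Middle of the open edge of the fixed raised bed, at its upper surface, 60 mm above the table. Flat dark steel top 260 x 260 mm, 12 mm thick; bright rails 6 mm high on its other three sides. y points outward over the open edge (to the robot's left, towards the tray), x along the edge, z up; the bed fills y -260 to 0 mm. Below the overhang it is free down to the table.
- tray_in (a point): Centre of the inner floor of the fixed open black tray, outside 190 mm (x) by 210 mm (y) by 25 mm high, walls and floor 4 mm thick, standing on the table beyond a gap from the bed's open edge. Axes along its sides, z up.
- blank_centre (a point): Centre (half-way up) of the other plate on the bed, to be left alone: bare steel, 50 mm wide, 80 mm long, 3 mm thick, no hole. It lies beside the orifice plate, on either side of it, never between it and the open edge.

How it is judged:
On the way, in this order (a step that is already met when the one before it is completed fails the run):
1. the orifice plate lies flat on the bed and sticks out at least about 25 mm beyond the open edge (y of orifice_centre in the frame of bed_edge between -0.035 and 0.005 m and z of orifice_centre in the frame of bed_edge between -0.004 and 0.006 m and angle between orifice_centre's own z axis and vertical below 0.12 rad), for 0.2 s.
2. the plate is lifted clear of the bed (centre at least 10 mm above its surface) (z of orifice_centre in the frame of bed_edge above 0.01 m), for 0.1 s.
At the end, for the whole second after the job is handed in: The orifice plate lies flat (within about 6 degrees) on the floor of the tray, inside its walls, centre less than 8 mm above the floor; the blank plate is within 20 mm of where it started (x of orifice_centre in the frame of tray_in between -0.09 and 0.09 m and y of orifice_centre in the frame of tray_in between -0.1 and 0.1 m and z of orifice_centre in the frame of tray_in below 0.008 m and angle between orifice_centre's own z axis and vertical below 0.1 rad and distance of blank_centre from where it was at the start of the episode below 0.02 m); the robot touches nothing.
It fails at once if the blank plate is moved more than 20 mm (distance of blank_centre from where it was at the start of the episode above 0.02 m).
It also fails if it takes over 48 s, if anything falls off the work surface, if the arm or the gripper's body presses on something with over 40 N, if the wrist force passes 120 N, or if a joint passes its speed limit or range.

## Working session

There is one attempt and no reset: what is moved stays moved. The work goes in short steps, Python scripts to look and compute and a shell command to move; the robot and the scene stay as the last step left them, time stands still between calls to the robot, and variables do not carry over. Pictures are saved under pics/ and viewed, and the job is handed in when it is done.

```bash
mkdir -p pics; ls
python3 - <<'E'
from bench import r
import cv2,json,numpy as np
s=r.read_state(); print({k:np.round(v,3).tolist() for k,v in s.items()}, r.tip_extent)
for n in("top","scene"):
    c=r.camera(n); cv2.imwrite(f"pics/{n}0.png",c["frame"][:,:,::-1])
    print(n,c["fx"],c["fy"],c["cx"],c["cy"],np.round(c["camera_from_world"],4).tolist())
    for t in("orifice_centre","blank_centre"):
        print(t,r.search_frame(c,t)[:2])
E
```

```text
pics
{'time': 0.0, 'joint_positions': [-1.261, 0.333, -0.065, 1.461, 0.022, 1.35, -0.088], 'joint_vel': [0.001, -0.0, -0.0, -0.001, -0.0, -0.0, 0.0], 'joint_torque': [-0.001, -62.326, 0.024, -38.99, -0.061, 0.04, 0.0], 'ee_pos': [0.204, 0.59, 0.233], 'eef_rot': [0.166, 0.986, -0.001, -0.0], 'ft_force': [0.746, 0.336, 0.207], 'torque': [0.07, 0.048, -0.034], 'width': 0.087} 0.011
top 482.6344769164879 482.6344769164879 308.1705911343468 234.52579652633165 [[-0.0605, -0.9982, 0.0021, 0.0723], [-0.976, 0.0587, -0.2096, 0.5469], [0.2091, -0.0148, -0.9778, 0.6025], [0.0, 0.0, 0.0, 1.0]]
orifice_centre [{'rect': [350.5, 172.5, 440.4, 212.9], 'score': 0.96}]
blank_centre [{'rect': [365.6, 249.5, 427.0, 291.1], 'score': 0.88}, {'rect': [353.9, 170.0, 440.9, 212.9], 'score': 0.29}]
scene 447.21740701204766 447.21740701204766 316.50506173215086 238.40855456218506 [[0.8813, 0.4722, -0.02, -0.5429], [0.3214, -0.6297, -0.7073, -0.0995], [-0.3466, 0.6169, -0.7067, 0.925], [0.0, 0.0, 0.0, 1.0]]
orifice_centre [{'rect': [237.3, 280.2, 313.6, 358.6], 'score': 0.8}, {'rect': [79.8, 223.9, 355.0, 466.2], 'score': 0.46}]
blank_centre [{'rect': [188.9, 257.5, 249.5, 306.4], 'score': 0.87}]
```

View pics/top0.png

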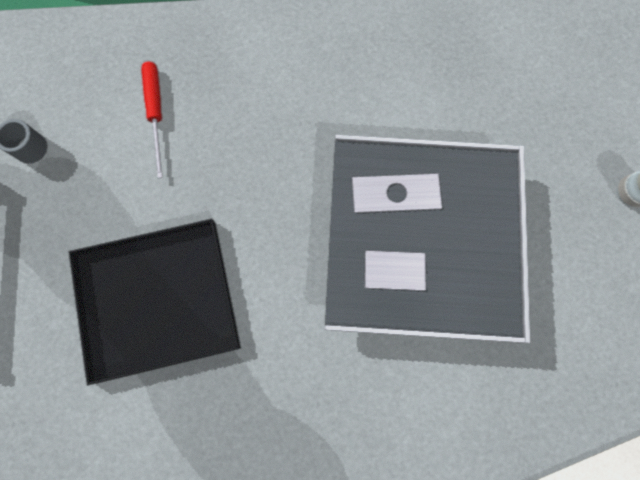

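View pics/scene0.png

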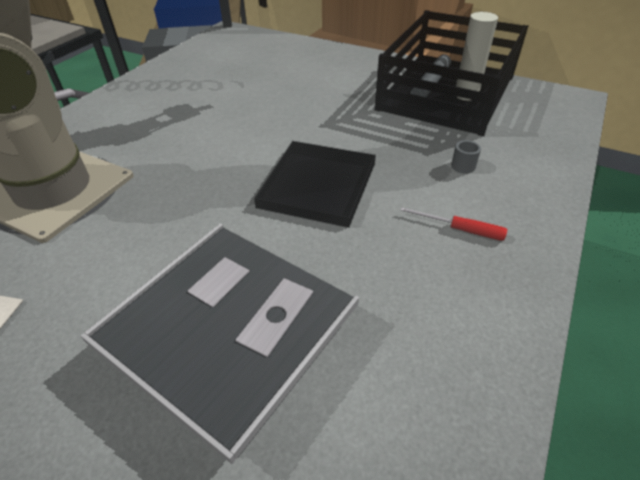

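Top view: the orifice plate is at about (352–442, 173–213) with its hole at (397,192). The blank is at (365–427, 250–291). The open edge runs from (335,138) to (326,327), and the tray is at left. Next I'll convert these pixels to positions.

```bash
cat > h.py <<'E'
import numpy as np,cv2
def back(c,uv,z):
    M=np.array(c["camera_from_world"]);R=M[:3,:3];t=M[:3,3];o=-R.T@t
    d=R.T@np.array([(uv[0]-c["cx"])/c["fx"],(uv[1]-c["cy"])/c["fy"],1.])
    return o+d*(z-o[2])/d[2]
def proj(c,p):
    M=np.array(c["camera_from_world"]);q=M[:3,:3]@np.array(p)+M[:3,3]
    return np.array([c["fx"]*q[0]/q[2]+c["cx"],c["fy"]*q[1]/q[2]+c["cy"]])
def plates(c,box,z=0.063,thr=150):
    l,t,rr,b=[int(x) for x in box];g=cv2.cvtColor(c["frame"],cv2.COLOR_RGB2GRAY)[t:b,l:rr]
    m=(g>thr).astype(np.uint8)
    cs,_=cv2.findContours(m,cv2.RETR_EXTERNAL,cv2.CHAIN_APPROX_NONE)
    k=max(cs,key=cv2.contourArea).reshape(-1,2)+[l,t]
    w=np.array([back(c,p,z)[:2] for p in k],np.float32)
    return cv2.minAreaRect(w)
E
python3 - <<'E'
from bench import r
from h import *
np.set_printoptions(precision=4,suppress=True)
for n,bo,bb in(("top",(345,165,447,222),(358,242,434,299)),("scene",(230,272,320,362),(183,252,255,312))):
    c=r.camera(n)
    print(n,plates(c,bo),plates(c,bb))
    if n=="top":
        print("hole",back(c,(397,192),.063))
        print("edge",back(c,(335,138),.06),back(c,(326,327),.06), back(c,(523,147),.066),back(c,(528,341),.066))
        print("tray top corners",*[back(c,p,.025) for p in((69,252),(213,220),(240,349),(87,384))])
    else:
        print("hole",back(c,(276.5,314.5),.063))
        print("edge",back(c,(221,227),.066),back(c,(357,298),.066))
        print("tray",*[back(c,p,.025) for p in((293,143),(376,155),(349,223),(257,205))])
E
```

```text
top ((0.6016545295715332, -0.08606953918933868), (0.12037421017885208, 0.05026668310165405), 89.02467346191406) ((0.49403518438339233, -0.07342901825904846), (0.0804840549826622, 0.049565140157938004), 84.05231475830078)
hole [ 0.6019 -0.0871  0.063 ]
edge [ 0.688  -0.0075  0.06  ] [0.4247 0.0234 0.06  ] [ 0.6561 -0.2701  0.066 ] [ 0.3911 -0.2355  0.066 ]
tray top corners [0.5524 0.3806 0.025 ] [0.5871 0.1748 0.025 ] [0.403  0.1415 0.025 ] [0.3696 0.3486 0.025 ]
scene ((0.6006184220314026, -0.08810672909021378), (0.11843891441822052, 0.04883573204278946), 89.04483795166016) ((0.4930473864078522, -0.07538367062807083), (0.0783911719918251, 0.04890814051032066), 84.39986419677734)
hole [ 0.6021 -0.0883  0.063 ]
edge [0.4292 0.0169 0.066 ] [ 0.6897 -0.0137  0.066 ]
tray [0.3756 0.34   0.025 ] [0.5567 0.3789 0.025 ] [0.5959 0.1618 0.025 ] [0.4209 0.1284 0.025 ]
```

Plate centre is about (0.601, -0.087), long axis at 89°. The bed edge is yawed -6.7° with its centre near (0.557, 0.007), so the plate centre sits at bed y of about -0.088. I'll turn the tool to align with the plate and then move over its rear part.

```bash
python3 -m jog '[[0,0,0,0,0,0.157,-1],[0,0,0,0,0,0.157,-1],[0,0,0,0,0,0.157,-1],[0,0,0,0,0,0.157,-1],[0,0,0,0,0,0.157,-1],[0,0,0,0,0,0.157,-1],[0,0,0,0,0,0.157,-1],[0,0,0,0,0,0.155,-1],[0,0,0,0,0,0,-1]]' 20
python3 -m jog '[[-4.4,2.55,0,0,0,0,-1],[-4.4,2.55,0,0,0,0,-1],[-4.4,2.55,0,0,0,0,-1],[-4.4,2.55,0,0,0,0,-1],[-4.4,2.55,0,0,0,0,-1],[-4.4,2.55,0,0,0,0,-1],[-4.4,2.55,0,0,0,0,-1],[-4.4,2.55,0,0,0,0,-1],[-4.4,2.55,0,0,0,0,-1],[-4.4,2.55,0,0,0,0,-1],[-4.4,2.55,0,0,0,0,-1],[-4.4,2.55,0,0,0,0,-1],[-4.4,2.55,0,0,0,0,-1],[-4.4,2.55,0,0,0,0,-1],[-4.4,2.55,0,0,0,0,-1],[-4.4,2.55,0,0,0,0,-1],[0,0,0,0,0,0,-1],[0,0,0,0,0,0,-1]]'
```

```text
time: 1.52
ee_pos: [0.2041, 0.5908, 0.2336]
eef_rot: [0.712, 0.702, 0.0, 0.0]
ft_force: [0.3, 0.1, 0.2]
width: 0.0059
time: 3.78
ee_pos: [0.6008, -0.1194, 0.2333]
eef_rot: [0.712, 0.702, -0.0, -0.0]
ft_force: [0.2, 0.9, -0.0]
width: 0.0005
```

```bash
python3 -m jog '[[-0.4,0,3,0,0,0,-1],[0,0,3,0,0,0,-1],[0,0,3,0,0,0,-1],[0,0,3,0,0,0,-1],[0,0,2,0,0,0,-1],[0,0,1,0,0,0,-1],[0,0,0,0,0,0,-1],[0,0,0,0,0,0,-1]]'
python3 - <<'E'
from bench import r
from h import *
c=r.camera("top");cv2.imwrite("pics/top1.png",c["frame"][:,:,::-1])
c=r.camera("scene");cv2.imwrite("pics/scene1.png",c["frame"][:,:,::-1])
print(r.read_state()["ee_pos"])
E
```

```text
time: 4.78
ee_pos: [0.6014, -0.1238, 0.0845]
eef_rot: [0.713, 0.701, 0.001, 0.001]
ft_force: [-0.4, 0.8, -0.1]
width: 0.0004
[ 0.6013104  -0.12379063  0.08442564]
```

View pics/scene1.png

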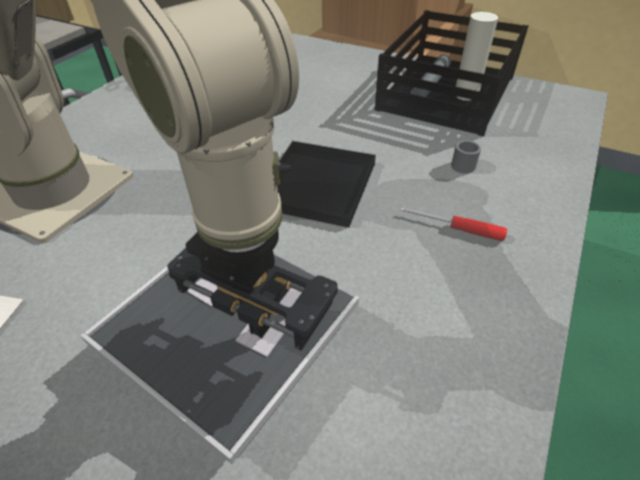

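View pics/top1.png

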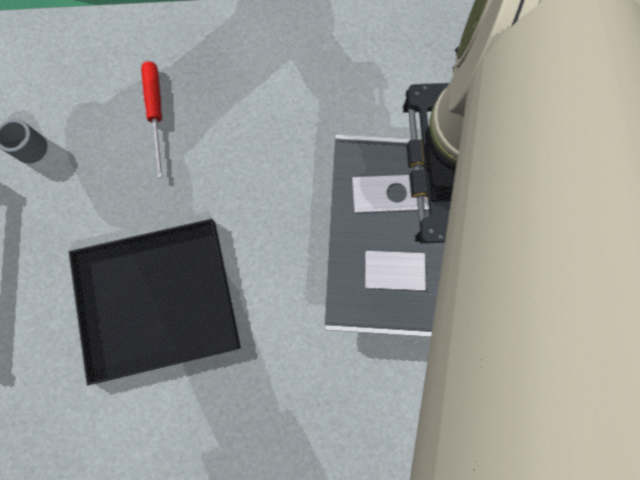

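The closed fingers are over the rear solid part of the plate, about (265,340) in the scene view. The hole and front end are visible in the top view. Now I'll come down gently.

```bash
python3 -m jog '[[0,0,0.5,0,0,0,-1],[0,0,0.3,0,0,0,-1],[0,0,0.2,0,0,0,-1],[0,0,0.1,0,0,0,-1],[0,0,0,0,0,0,-1]]'
```

```text
time: 5.5
ee_pos: [0.6017, -0.1239, 0.0745]
eef_rot: [0.713, 0.701, 0.001, 0.001]
ft_force: [-4.7, 2.3, 17.8]
width: 0.0004
```

```bash
python3 -m jog '[[0.3,0,0,0,0,0,-1],[0.5,0,0,0,0,0,-1],[0.6,0,0,0,0,0,-1],[0.6,0,0,0,0,0,-1],[0.5,0,0,0,0,0,-1],[0.5,0,0,0,0,0,-1],[0,0,0,0,0,0,-1]]'
python3 - <<'E'
from bench import r
from h import *
c=r.camera("top");cv2.imwrite("pics/top2.png",c["frame"][100:310,250:500,::-1].repeat(3,0).repeat(3,1)[:600,:750])
E
```

```text
time: 6.38
ee_pos: [0.603, -0.0947, 0.0745]
eef_rot: [0.713, 0.701, 0.001, 0.002]
ft_force: [-0.4, -1.5, 13.2]
width: 0.0001
```

View pics/top2.png

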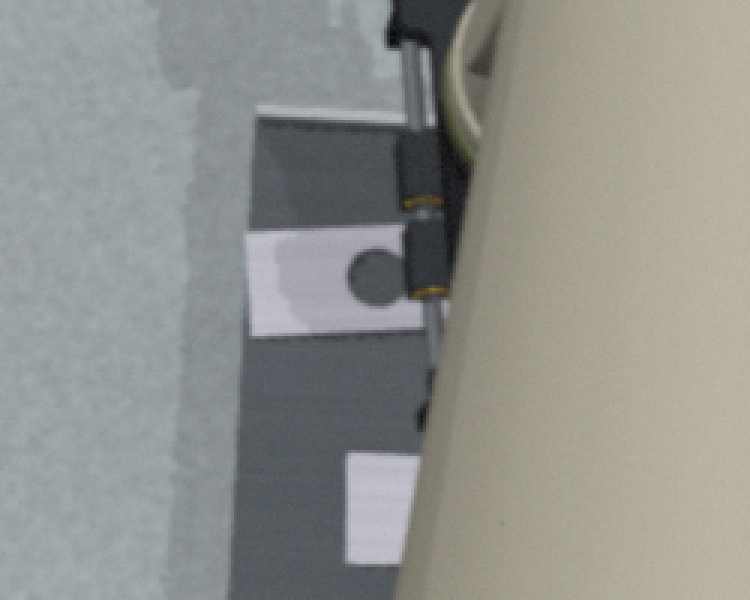

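The plate follows the fingers: the hole is now at about (376,192) px and the front end is at the edge. About 44 mm remains.

```bash
python3 -m jog '[[0.4,0,0,0,0,0,-1],[0.6,0,0,0,0,0,-1],[0.6,0,0,0,0,0,-1],[0.6,0,0,0,0,0,-1],[0.6,0,0,0,0,0,-1],[0.6,0,0,0,0,0,-1],[0.5,0,0,0,0,0,-1],[0.3,0,0,0,0,0,-1],[0,0,0,0,0,0,-1],[0,0,0,0,0,0,-1]]'
python3 - <<'E'
from bench import r
from h import *
c=r.camera("top");cv2.imwrite("pics/top3.png",c["frame"][100:300,250:500,::-1].repeat(3,0).repeat(3,1))
E
```

```text
time: 7.68
ee_pos: [0.6037, -0.0528, 0.0745]
eef_rot: [0.713, 0.701, 0.001, 0.002]
ft_force: [-0.5, -3.5, 13.6]
width: 0.0006
```

View pics/top3.png

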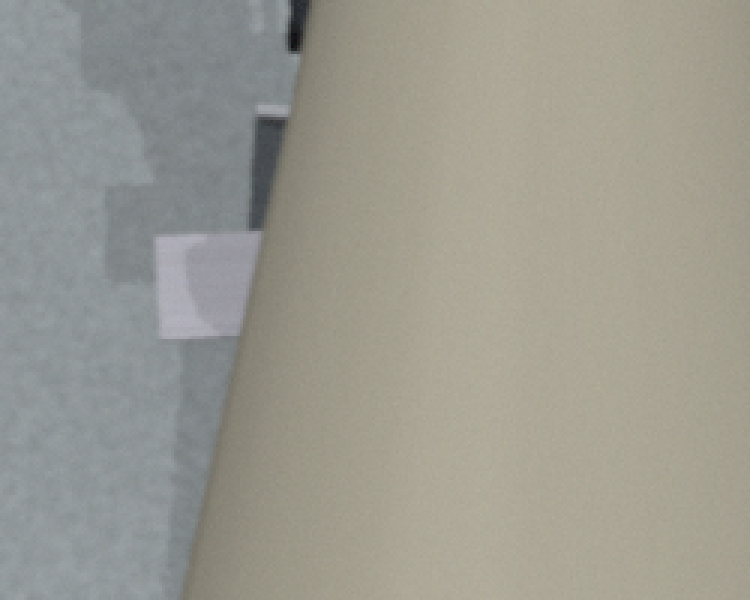

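The plate sticks out about 30 px, or roughly 41 mm, with its front end at x≈302 px. I'll lift off and move to the tray side to get a clear view.

```bash
python3 -m jog '[[0,0,-0.5,0,0,0,-1],[0,0,-1.5,0,0,0,-1],[0,0,-4,0,0,0,0],[2,0,-5,0,0,0,1],[5.5,0,-1,0,0,0,1],[5.5,0,0,0,0,0,1],[5.5,0,0,0,0,0,1],[5.5,0,0,0,0,0,1],[5.5,0,0,0,0,0,1],[0,0,0,0,0,0,1],[0,0,0,0,0,0,1]]'
python3 - <<'E'
from bench import r
from h import *
c=r.camera("top");cv2.imwrite("pics/top4.png",c["frame"][:,:,::-1])
print(r.search_frame(c,"orifice_centre")[:2],r.search_frame(c,"blank_centre")[:2])
c=r.camera("scene");cv2.imwrite("pics/scene4.png",c["frame"][:,:,::-1])
print(r.search_frame(c,"orifice_centre")[:2])
E
```

```text
time: 9.1
ee_pos: [0.6067, 0.2426, 0.1929]
eef_rot: [0.713, 0.701, -0.0, 0.0]
ft_force: [0.3, 0.0, 0.1]
width: 0.082
[{'rect': [300.1, 171.3, 391.8, 215.2], 'score': 0.84}] [{'rect': [366.2, 251.3, 428.1, 292.8], 'score': 0.67}]
[{'rect': [264.5, 251.5, 336.6, 318.2], 'score': 0.67}]
```

View pics/top4.png

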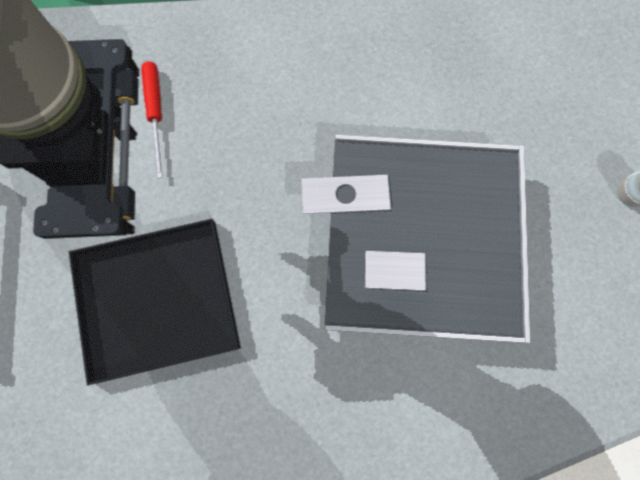

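View pics/scene4.png

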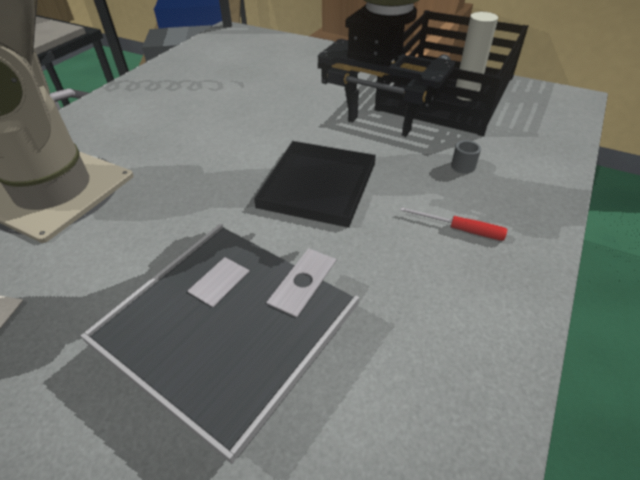

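The plate overhangs the edge, with its hole at (346,194). The blank is unchanged. Measuring the plate pose.

Run:
```python
from bench import r
from h import *
e0=np.array([.557,.006]);n=np.array([.117,.993]);ex=np.array([.993,-.117])
for nm,bo,hole in(("top",(295,165,400,222),(346,194)),("scene",(258,245,342,322),(303,280.5))):
    c=r.camera(nm)
    for thr in(195,205):
        q=plates(c,bo,thr=thr);p=np.array(q[0]);print(nm,thr,np.round(q[0]+q[1]+(q[2],),4),"bed",(p-e0)@ex,(p-e0)@n)
    print(back(c,hole,.063))
print(r.read_state()["ee_pos"],r.read_state()["width"])
```

```text
top 195 [ 6.04300e-01 -1.49000e-02  1.19800e-01  4.92000e-02  8.91828e+01] bed 0.04941818516349787 -0.015226240422248844
top 205 [ 6.0430e-01 -1.4900e-02  1.1810e-01  4.8600e-02  8.9378e+01] bed 0.04941308334490652 -0.015242020092576745
[ 0.6032584  -0.01640885  0.063     ]Traceback (most recent call last):
  File "<stdin>", line 7, in <module>
  File "h.py", line 13, in plates
    k=max(cs,key=cv2.contourArea).reshape(-1,2)+[l,t]
      ~~~^^^^^^^^^^^^^^^^^^^^^^^^
ValueError: max() iterable argument is empty
```

```bash
python3 -m jog '[[-5,0.12,1,0,0,0,1],[-5,0,1,0,0,0,1],[-5,0,1,0,0,0,1],[-5,0,1,0,0,0,1],[-1.8,0,1,0,0,0,1],[0,0,1,0,0,0,1],[0,0,0,0,0,0,1],[0,0,0,0,0,0,1]]' 20
python3 - <<'E'
from bench import r
from h import *
c=r.camera("scene");cv2.imwrite("pics/scene5.png",c["frame"][150:350,200:400,::-1].repeat(3,0).repeat(3,1))
E
```

```text
time: 10.45
ee_pos: [0.6046, 0.0272, 0.1326]
eef_rot: [0.712, 0.702, 0.0, -0.0]
ft_force: [0.5, 0.9, 0.7]
width: 0.0871
```

View pics/scene5.png

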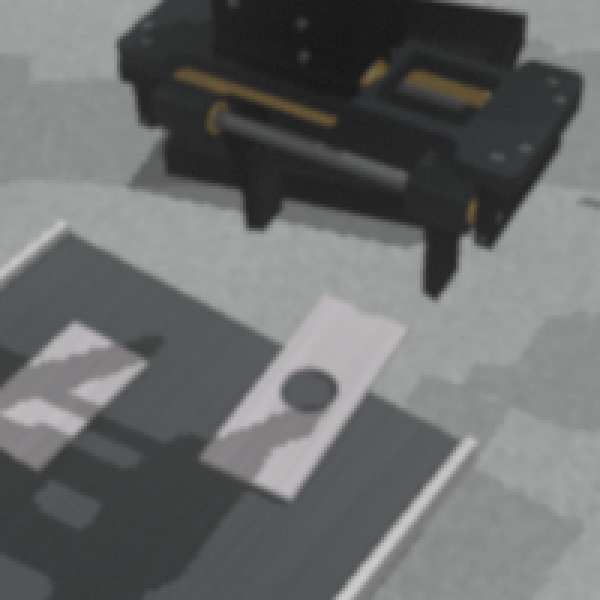

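The fingers straddle the overhanging end without touching it. I'll descend and close slowly.

```bash
python3 -m jog '[[-0.1,0,2,0,0,0,1],[0,0,2,0,0,0,1],[0,0,1.5,0,0,0,1],[0,0,1.15,0,0,0,1],[0,0,0,0,0,0,1],[0,0,0,0,0,0,1]]' 20
python3 - <<'E'
from bench import r
from h import *
c=r.camera("scene");cv2.imwrite("pics/scene6.png",c["frame"][150:350,200:400,::-1].repeat(3,0).repeat(3,1))
E
```

```text
time: 11.25
ee_pos: [0.6047, 0.0241, 0.0665]
eef_rot: [0.713, 0.701, 0.0, 0.0]
ft_force: [-0.1, 0.4, 1.0]
width: 0.0872
```

View pics/scene6.png

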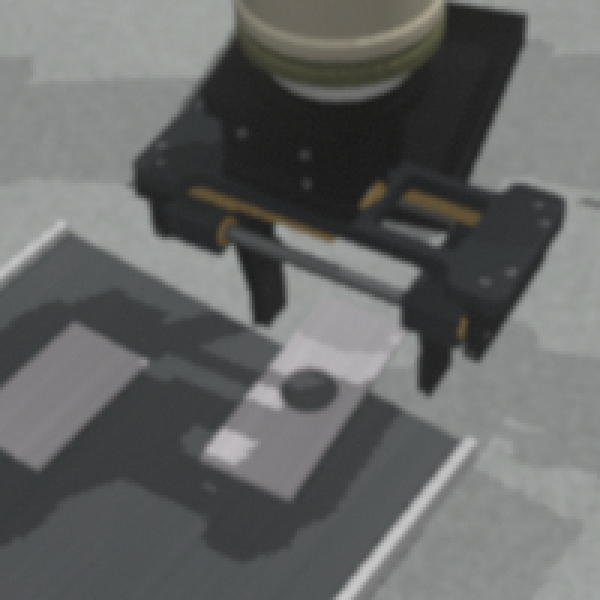

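```bash
python3 -m jog '[[0,0,0,0,0,0,0.5],[0,0,0,0,0,0,0.3],[0,0,0,0,0,0,0.2],[0,0,0,0,0,0,0.1],[0,0,0,0,0,0,0],[0,0,0,0,0,0,-0.2],[0,0,0,0,0,0,-0.5],[0,0,0,0,0,0,-1]]' 15
python3 -m jog '[[0,0,0,0,0,0,-1],[0,0,0,0,0,0,-1],[0,0,0,0,0,0,-1]]' 50
```

```text
time: 12.3
ee_pos: [0.6044, 0.0243, 0.0661]
eef_rot: [0.713, 0.701, 0.0, -0.0]
ft_force: [-0.3, 0.5, 1.2]
width: 0.0494
time: 12.68
ee_pos: [0.6044, 0.0243, 0.066]
eef_rot: [0.713, 0.701, 0.0, -0.0]
ft_force: [-0.4, 0.4, 0.7]
width: 0.0484
```

Gripped at 49 mm, the plate's width. Lifting slowly.

```bash
python3 -m jog '[[0,0,-0.3,0,0,0,-1],[0,0,-0.6,0,0,0,-1],[0,0,-0.8,0,0,0,-1],[0,0,-0.8,0,0,0,-1],[0,0,-0.8,0,0,0,-1],[0,0,-0.8,0,0,0,-1],[0,0,-0.8,0,0,0,-1],[0,0,-0.6,0,0,0,-1],[0,0,0,0,0,0,-1]]'
python3 - <<'E'
from bench import r
from h import *
c=r.camera("scene");cv2.imwrite("pics/scene7.png",c["frame"][150:350,200:400,::-1].repeat(3,0).repeat(3,1))
E
```

```text
time: 13.8
ee_pos: [0.6046, 0.0243, 0.1215]
eef_rot: [0.713, 0.701, 0.0, 0.0]
ft_force: [0.4, 0.2, -1.6]
width: 0.0481
```

View pics/scene7.png

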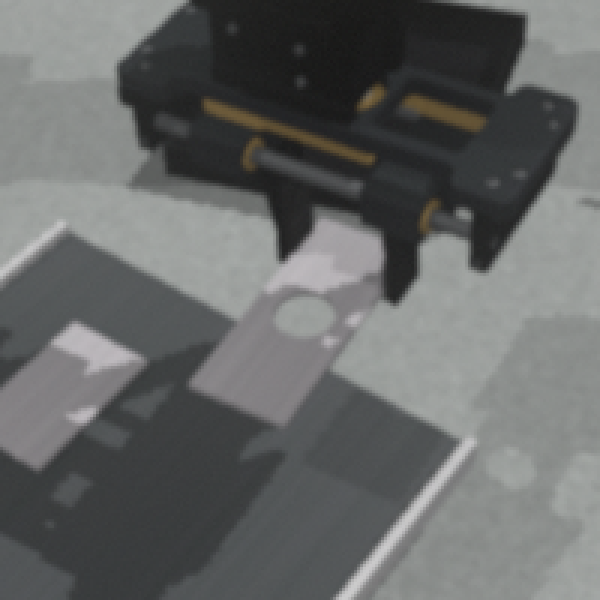

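Run:
```python
from bench import r
from h import *
c=r.camera("scene")
for z in(.08,.09,.1,.11,.118):print(z,back(c,(263.3,278.3),z),back(c,(294,291.7),z),"hole",back(c,(301.7,255.3),z))
```

```text
0.08 [ 0.55971734 -0.0531249   0.08      ] [ 0.61118243 -0.05392674  0.08      ] hole [0.58663249 0.0112048  0.08      ]
0.09 [ 0.56522656 -0.05969959  0.09      ] [ 0.61564655 -0.06048514  0.09      ] hole [0.59159514 0.00332377 0.09      ]
0.1 [ 0.57073578 -0.06627427  0.1       ] [ 0.62011067 -0.06704354  0.1       ] hole [ 0.5965578  -0.00455726  0.1       ]
0.11 [ 0.57624501 -0.07284896  0.11      ] [ 0.62457479 -0.07360194  0.11      ] hole [ 0.60152046 -0.01243829  0.11      ]
0.118 [ 0.58065238 -0.0781087   0.118     ] [ 0.62814609 -0.07884866  0.118     ] hole [ 0.60549058 -0.01874311  0.118     ]
```

It is lifted roughly level (droop 5 mm or less) with the grip intact. Carrying it over the tray, then turning about 0.19 rad to align.

```bash
python3 -m jog '[[1.5,-0.74,-0.3,0,0,0,-1],[3,-1.5,-0.3,0,0,0,-1],[4,-2,-0.3,0,0,0,-1],[4,-2,0,0,0,0,-1],[4,-2,0,0,0,0,-1],[4,-2,0,0,0,0,-1],[3.5,-1.7,0,0,0,0,-1],[2,-1,0,0,0,0,-1],[1,-0.48,0,0,0,0,-1],[0,0,0,0,0,-0.06,-1],[0,0,0,0,0,-0.07,-1],[0,0,0,0,0,-0.06,-1],[0,0,0,0,0,0,-1],[0,0,0,0,0,0,-1]]'
python3 - <<'E'
from bench import r
from h import *
c=r.camera("top");cv2.imwrite("pics/top8.png",c["frame"][:,:,::-1])
c=r.camera("scene");cv2.imwrite("pics/scene8.png",c["frame"][50:250,200:450,::-1].repeat(3,0).repeat(3,1))
E
```

```text
time: 15.65
ee_pos: [0.4745, 0.2961, 0.1301]
eef_rot: [0.644, 0.765, 0.0, 0.0]
ft_force: [1.0, -0.2, -1.6]
width: 0.0484
```

View pics/scene8.png

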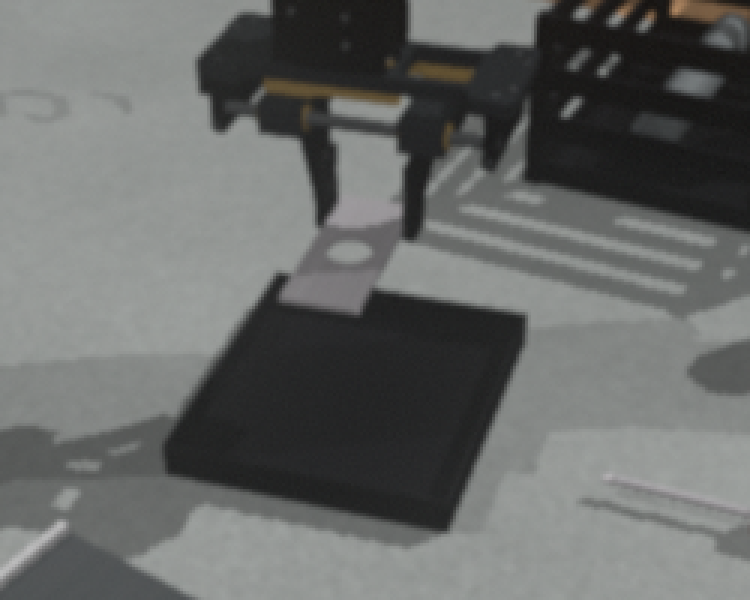

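View pics/top8.png

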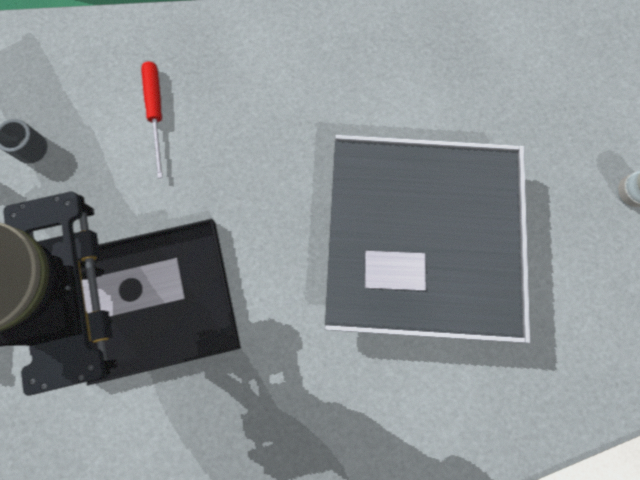

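The plate hangs over the tray, aligned with its sides, with the hole at (130,290) px in the top view. Lowering.

```bash
python3 -m jog '[[0,0,1,0,0,0,-1],[0,0,2,0,0,0,-1],[0,0,2,0,0,0,-1],[0,0,2,0,0,0,-1],[0,0,1.5,0,0,0,-1],[0,0,1,0,0,0,-1],[0,0,0.6,0,0,0,-1],[0,0,0.4,0,0,0,-1],[0,0,0.3,0,0,0,-1],[0,0,0.2,0,0,0,-1],[0,0,0,0,0,0,-1],[0,0,0,0,0,0,-1]]'
python3 - <<'E'
from bench import r
from h import *
c=r.camera("scene");cv2.imwrite("pics/scene9.png",c["frame"][50:250,200:450,::-1].repeat(3,0).repeat(3,1))
E
```

```text
time: 17.25
ee_pos: [0.4746, 0.2965, 0.0202]
eef_rot: [0.643, 0.766, 0.0, -0.0]
ft_force: [0.6, 0.2, -0.9]
width: 0.0482
```

View pics/scene9.png

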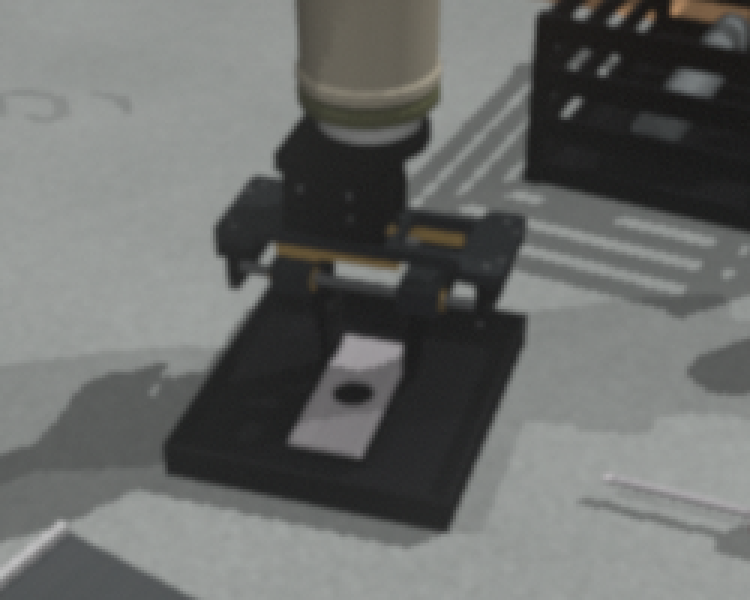

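The plate is inside the walls just above the floor. A little lower, then release and retreat.

```bash
python3 -m jog '[[0,0,0.15,0,0,0,-1],[0,0,0.1,0,0,0,-1],[0,0,0,0,0,0,-1],[0,0,0,0,0,0,0.2],[0,0,0,0,0,0,0.3],[0,0,0,0,0,0,0.5],[0,0,0,0,0,0,0.5],[0,0,0,0,0,0,0.5]]' 10
python3 -m jog '[[0,0,-1,0,0,0,0.5],[0,0,-2,0,0,0,0.5],[0,0,-4,0,0,0,0.5],[0,0,-4,0,0,0,0.5],[4,0,-3,0,0,0,0.5],[5,0,0,0,0,0,0.5],[5,0,0,0,0,0,0.5],[5,0,0,0,0,0,0.5],[0,0,0,0,0,0,0.5],[0,0,0,0,0,0,0.5]]'
python3 - <<'E'
from bench import r
from h import *
c=r.camera("top");cv2.imwrite("pics/top10.png",c["frame"][:,:,::-1])
print(r.search_frame(c,"orifice_centre")[:1],plates(c,(358,242,434,299)))
l,t,R,b=[int(v) for v in r.search_frame(c,"orifice_centre")[0]["rect"]]
print(plates(c,(l-4,t-4,R+4,b+4),z=.007,thr=110))
c=r.camera("scene");cv2.imwrite("pics/scene10.png",c["frame"][50:250,200:450,::-1].repeat(3,0).repeat(3,1))
l,t,R,b=[int(v) for v in r.search_frame(c,"orifice_centre")[0]["rect"]]
print(l,t,R,b,plates(c,(l-4,t-4,R+4,b+4),z=.007,thr=110))
E
```

```text
time: 18.3
ee_pos: [0.4745, 0.2964, 0.0175]
eef_rot: [0.643, 0.766, 0.0, -0.0]
ft_force: [0.5, 0.2, -0.3]
width: 0.0648
time: 19.55
ee_pos: [0.442, 0.4829, 0.1579]
eef_rot: [0.643, 0.766, -0.0, 0.0]
ft_force: [-0.8, -0.3, 0.1]
width: 0.0653
[{'rect': [115.5, 269.7, 206.8, 326.1], 'score': 0.72}] ((0.49403491616249084, -0.07343168556690216), (0.08043874800205231, 0.049565140157938004), 84.05231475830078)
((0.481587290763855, 0.2570316195487976), (0.051485832780599594, 0.12121203541755676), 10.133747100830078)
298 168 336 205 ((0.48123711347579956, 0.2552475333213806), (0.0511939600110054, 0.12169850617647171), 9.659575462341309)
```

View pics/scene10.png

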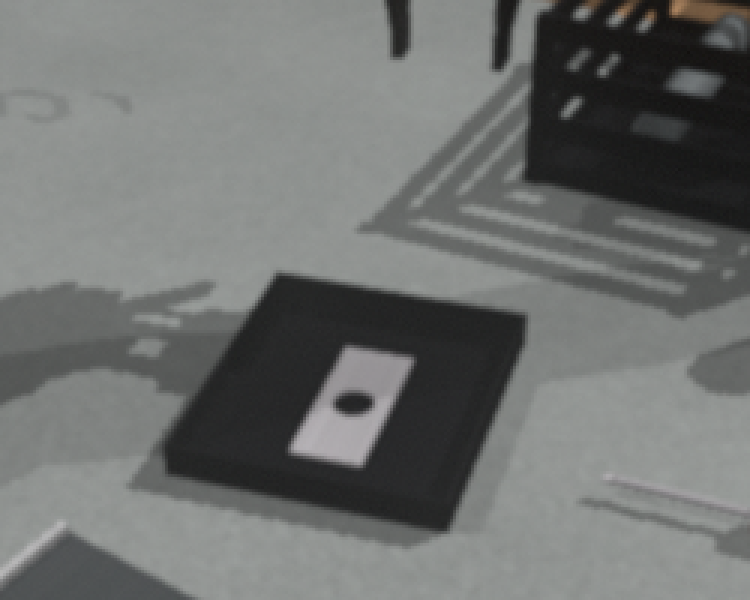

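View pics/top10.png

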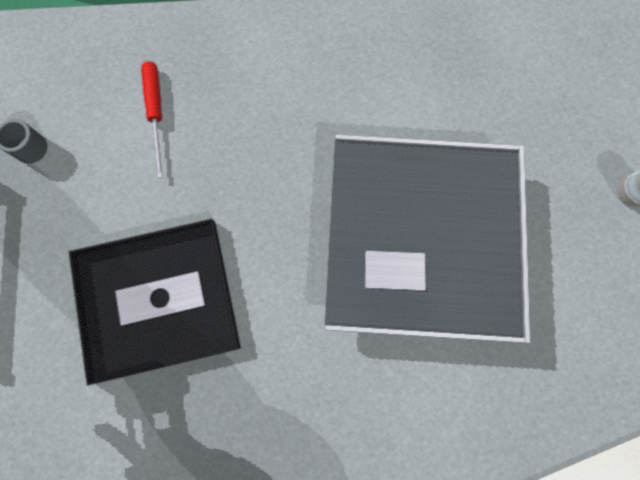

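The plate lies flat in the middle of the tray, hole at (160,298) px in the top view. The blank hasn't moved, and the gripper is clear.

```bash
python3 -c "
from bench import r
print(r.close_job())"
```

```text
the job is handed in; nothing more can be done
None
```

The orifice plate is in the black tray and the job is handed in, at about 20 s of the 48 s allowed; closing it reported no verdict.

- **Slide:** I dragged the plate with closed fingers at about 13–18 N until its centre was about 15–16 mm inside the open edge, so it stuck out about 44 mm. That is slightly more than the third you asked for, but within the allowed range.
- **Pick-up:** I gripped the overhanging end across its 50 mm width and lifted it about 55 mm. It stayed nearly level, with a droop of 5 mm or less.
- **Placing:** I turned it to line up with the tray, lowered it until the fingertips were about 2.5 mm above the tray floor, released it and backed away.

**Last checks:**
- Both cameras put the plate at about (0.481, 0.256) m, agreeing within 2 mm. That is in the middle of the tray and parallel to its sides, at a yaw of about 10°.
- Assuming it lies on the floor, its measured outline matches its true size, so it is flat.
- The blank plate is where it started, to well under 1 mm, and the gripper was touching nothing.

One measurement failed: after the slide, the scene camera gave no plate outline because my brightness threshold was too high. That position comes from the top camera alone. The two cameras also differed by about 10 mm on the tray's centre, which is well inside the placing tolerance.

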